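# Assemble the sieve column on the shaker

### The job

Build the sieve column in the cup of the sieve shaker, one piece at a time from the bottom up: first the plain pan, then the fine sieve, then the coarse sieve, then the lid. Each piece must sit upright and fully home on the one below; keep the pieces upright, and leave the bottle, the timer and the check weight standing where they are.

Things in the scene. Friction and masses are not known exactly. Their poses are not given: they have to be found in the camera images.
- pan_centre (a point): Receiver pan: round steel cup, plain closed floor deep inside (44 mm below the rim), 56 mm high, 120 g, standing upright. Foot: spigot 5 mm high, tapered from 44 to 50 mm diameter, then a flat shoulder and a 58 mm body; seated, the spigot is inside the rim below and the shoulder rests on it. Rim: inner diameter 53 mm. Point: on its axis, half-way up, 28 mm above its underside; z up.
- fine_sieve_centre (a point): Fine sieve: round steel frame, dense mesh 20 mm below the rim (bars 3 mm apart), 50 mm high (lowest of the three open pieces), 120 g, upright. Foot: spigot 5 mm high, tapered from 44 to 50 mm diameter, then a flat shoulder and a 58 mm body; seated, the spigot is inside the rim below and the shoulder rests on it. Rim: inner dia 53 mm. Point: on its axis, half-way up, 25 mm above underside; z up.
- coarse_sieve_centre (a point): Coarse sieve: round steel frame, wide grid 20 mm below the rim (big black square openings 12 mm apart), 66 mm high (tallest), 150 g, upright. Foot: spigot 5 mm high, tapered from 44 to 50 mm diameter, then a flat shoulder and a 58 mm body; seated, the spigot is inside the rim below and the shoulder rests on it. Rim: inner dia 53 mm. Point: on its axis, half-way up, 33 mm above underside; z up.
- lid_handle (a point): Lid: steel disc, its top 11 mm above the underside, with a round upright handle (20 mm diameter, 42 mm tall) in the middle; 53 mm high, 120 g. Foot: spigot 5 mm high, tapered from 44 to 50 mm diameter, then a flat shoulder and a 58 mm body; seated, the spigot is inside the rim below and the shoulder rests on it. Point: middle of the handle, 32 mm above the lid's underside; z up.
- shaker_cup (a point): Sieve shaker: fixed flat grey unit 120 x 120 mm, 22 mm high, with a round steel cup ring on its top (outer diameter 58 mm, inner 53 mm, 8 mm high) that takes the pan's spigot. This point is the centre of the cup's mouth, level with the top of the ring, 30 mm above the desk. z is up.
- stain_bottle_centre (a point): Small reagent bottle with black cap, 46 mm in diameter, 85 mm high, loose; to be left standing. The point is its centre, 42 mm above its underside.
- bench_timer_centre (a point): White countdown timer, 37 x 64 mm, 60 mm high, loose; to be left standing. The point is 30 mm above its underside.
- cal_weight_centre (a point): Brass check weight with a knob, 30 mm in diameter, 48 mm high, 200 g, loose; to be left standing. The point is its centre, 24 mm above its underside.

How it is judged:
By the outcome, as a careful person would: the job done as asked, in the order asked, and still so for the second after the job is handed in, with the robot touching nothing.
It also fails if it takes over 102 s, if anything falls off the work surface, if the arm or the gripper's body presses on something with over 40 N, if the wrist force passes 120 N, or if a joint passes its speed limit or range.

### The arm

A 6-joint arm with a two-finger parallel gripper is mounted at the origin on a cart in front of the work surface, level with it; the furniture and walls round the work are solid. World frame = base frame: x ahead of the robot, y to its left, z up, the work surface at z = 0. Lengths are in m, angles in rad, forces in N, time in s.
With the tool pointing down it reaches from about 0.35 to 0.975 m from the base axis. Payload 4.9 kg.
Tool frame: the origin (TCP) lies between the finger pads; the fingertips stand 19 mm ahead of it and the grasp point (between the pads) is the TCP; z points along the fingers, y is the line along which they close (so a half turn about z gives the same grasp; the last joint's range is limited). The gripper opens to 85 mm and grips with 20 to 120 N. Pads are 22 mm wide; open, the fingers measure 114 mm over their backs; the gripper's body (76 mm by 85 mm) begins 54 mm behind the grasp point. The pads swing forward as they close: fully open they stand 13 mm farther back than shut.
Start: joints at [-1.35, 0.053, 1.613, -0, 1.476, -0.119], TCP at [0.208, -0.589, 0.212] pointing down, gripper open.
Joint ranges: [-3.01, 3.01], [-1.01, 2.22], [0.06, 2.58], [-1.02, 4.17], [0.09, 2.62], [-3.14, 3.14]. Speed limits (rad/s): [2.57, 2.57, 3.14, 3.14, 3.14, 3.14].

### API

Orientations are given as a rotation vector (axis times angle).
In Python, from station import ctrl gives the robot as it stands. The module is installed in compiled form; this text tells all that it offers.
- The arm moves only by the tool servo_tool, never from a script. Its argument "increments" is a list that holds one entry, the list of rows, each a list of 5 numbers: the finger opening in cm, from 0 to 8.54, then the shift along the tool's x, y, z in cm, then the turn about the tool's z in degrees. A call has 1 to 5 rows; each row is the pose to reach, as a shift and turn from the pose commanded when the call began, along the tool's axes at that moment; what a row does not reach only later rows make up. A row lasts 1/10 s, in which the tool goes at most 50 mm and 8.59 degrees, less where a joint would pass 70% of its speed; a pose out of reach is approached as far as the arm can. A call with a gripper value outside its range is refused whole. The fingers move at their own pace and stop on an object; "newtons" is the grip in N (left out, the last holds). Time passes only in rows, so rows that repeat a pose let the fingers close. It gives the time, the measured TCP pose, the force, the opening and the grip force at its end, in the units of the state.
- ctrl.get_obs(): the state, without advancing time (a new reading comes with each control period).
- ctrl.get_image(name): name is "scene" or "top" or "wrist"; returns a dict with "img" (400x640x3 uint8, red, green, blue), "fx", "fy", "cx", "cy" (pixels), "rvec" (rotation vector, rad) and "tvec" (3), from world to camera coordinates, as OpenCV has them; the wrist camera has in their place "mount" (4x4, takes a point from camera to tool coordinates, whose origin is the TCP and whose axes are the flange's). Camera axes: x right, y down, z forward; pixel columns grow to the right and rows downward; lengths in m; the calibration is good to about 2 mm. A picture is of the moment at which its call begins: read the wrist's pose just before it. There is no depth.
- ctrl.finish_job(): hands the job in; it is judged then, once.
The state is a dict: "t": time; "q": joint angles; "dq": joint speeds; "effort": joint torques, N m; "tool_pos": TCP position; "tool_rot": TCP orientation; "contact_force": force on the tool from outside, world axes, zero at the start; "wrist_torque": the same for the moment, N m; "opening": finger opening in m; "grip_force": force on a finger pad.
Only numpy, scipy, OpenCV 4.12 (cv2) and the standard library are available. Lean on these libraries where they do the work, as an engineer would, in place of code of your own. Each camera call takes 0.05 s, during which the arm holds its last target. There are 200 camera calls.

## Working session

There is one attempt and no reset: what is moved stays moved. The work goes in short steps, Python scripts to look and compute and a tool call to move; the robot and the scene stay as the last step left them, time stands still between calls to the robot, and variables do not carry over. Pictures are saved under pics/ and viewed, at most 14 in all, crops included, and the job is handed in when it is done.

Besides the shell and the picture viewer there is one more tool, called as name([rows], argument=value, ...), one row to a line, values as JSON. servo_tool: Moves the arm, as the interface text tells. Its arguments: {"type":"object","properties":{"increments":{"type":"array"},"newtons":{"type":"number"}},"required":["increments"]}

```bash
mkdir -p pics; ls; python3 - <<'E'
from station import ctrl
import cv2
o=ctrl.get_obs()
print({k:o[k] for k in ("t","tool_pos","tool_rot","opening","contact_force")})
for n in ("scene","top"):
    d=ctrl.get_image(n)
    cv2.imwrite(f"pics/{n}0.png",d["img"][:,:,::-1])
    print({k:v for k,v in d.items() if k!="img"})
print(ctrl.get_image("wrist")["mount"])
E
```

```text
pics
{'t': 0.0, 'tool_pos': array([ 0.20814993, -0.58863135,  0.2102904 ]), 'tool_rot': array([-3.09439881e+00, -5.30811259e-01,  1.93331931e-04]), 'opening': 0.08559338986460309, 'contact_force': array([-0.3606307 ,  0.55432512, -0.53035563])}
{'fx': 426.0663681041223, 'fy': 426.0663681041223, 'cx': 323.1199481852532, 'cy': 206.74587510844677, 'rvec': array([ 0.98729934, -2.30646325,  1.21486158]), 'tvec': array([0.37682696, 0.29747494, 1.09733486])}
{'fx': 434.01355214638505, 'fy': 434.01355214638505, 'cx': 315.84582712775403, 'cy': 199.41265503117552, 'rvec': array([ 2.16436524, -2.11357949,  0.20961764]), 'tvec': array([-0.02360357,  0.52996915,  1.07617312])}
[[-1.89294951e-04 -9.62912188e-01 -2.69814905e-01  6.93245882e-02]
 [ 9.99999962e-01 -2.36672404e-04  1.43060287e-04  5.51011349e-05]
 [-2.01612236e-04 -2.69814867e-01  9.62912196e-01 -1.62520404e-01]
 [ 0.00000000e+00  0.00000000e+00  0.00000000e+00  1.00000000e+00]]
```

View pics/top0.png

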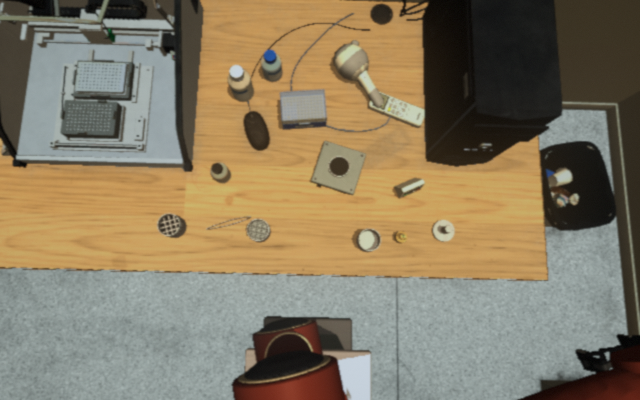

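View pics/scene0.png

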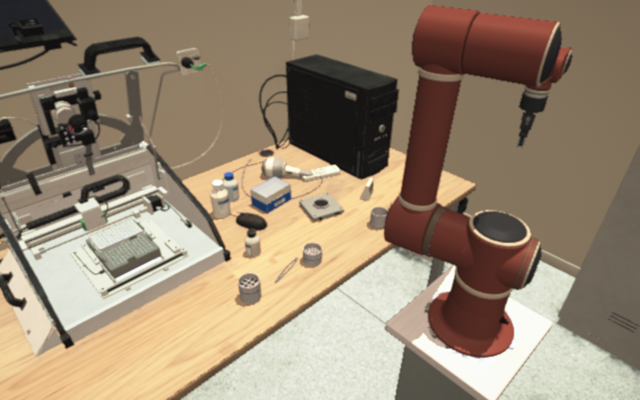

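```bash
cat > h.py <<'E'
from station import ctrl
import cv2, numpy as np
from scipy.spatial.transform import Rotation as R
def cam(name):
    o=ctrl.get_obs(); d=ctrl.get_image(name)
    if name=="wrist":
        T=np.eye(4); T[:3,:3]=R.from_rotvec(o["tool_rot"]).as_matrix(); T[:3,3]=o["tool_pos"]
        C=T@d["mount"]; d["Rc"],d["c"]=C[:3,:3],C[:3,3]
    else:
        M=R.from_rotvec(d["rvec"]).as_matrix(); d["Rc"],d["c"]=M.T,-M.T@d["tvec"]
    return d
def back(d,u,v,z):
    r=d["Rc"]@np.array([(u-d["cx"])/d["fx"],(v-d["cy"])/d["fy"],1]); return d["c"]+r*(z-d["c"][2])/r[2]
def proj(d,p):
    q=d["Rc"].T@(np.array(p)-d["c"]); return np.array([d["fx"]*q[0]/q[2]+d["cx"],d["fy"]*q[1]/q[2]+d["cy"]])
def circ(d,x,y,z,r,n=72):
    a=np.linspace(0,2*np.pi,n,endpoint=False)
    return np.array([proj(d,[x+r*np.cos(t),y+r*np.sin(t),z]) for t in a])
def goto(p,yaw_deg=None):
    """tool-frame shift in cm (and turn) from the present measured pose to world point p"""
    o=ctrl.get_obs(); M=R.from_rotvec(o["tool_rot"]).as_matrix()
    return M.T@(np.array(p)-o["tool_pos"])*100
E
python3 - <<'E'
from h import *
im=cv2.imread("pics/top0.png")
c=lambda r0,r1,c0,c1: cv2.resize(im[r0:r1,c0:c1],None,fx=5,fy=5,interpolation=cv2.INTER_CUBIC)
cv2.imwrite("pics/crop0.png",np.vstack([c(210,255,150,310),c(210,255,310,470),c(152,182,310,470)]))
d=cam("top")
for n,u,v,z in [("coarse",170,225,.066),("fine",258,230,.05),("pan",368,239,.056),("lid",444,230,.011),("weight",401,237,.04),("timer",409,187,.06),("bottle",219,171,.085),("cup",340,166,.03)]:
    print(n,back(d,u,v,z).round(3))
print(d["c"])
E
```

```text
coarse [0.453 0.352 0.066]
fine [0.447 0.134 0.05 ]
pan [ 0.43  -0.145  0.056]
lid [ 0.463 -0.354  0.011]
weight [ 0.439 -0.233  0.04 ]
timer [ 0.567 -0.251  0.06 ]
bottle [0.59  0.235 0.085]
cup [ 0.625 -0.074  0.03 ]
[0.33464805 0.00954857 1.15216862]
```

View pics/crop0.png

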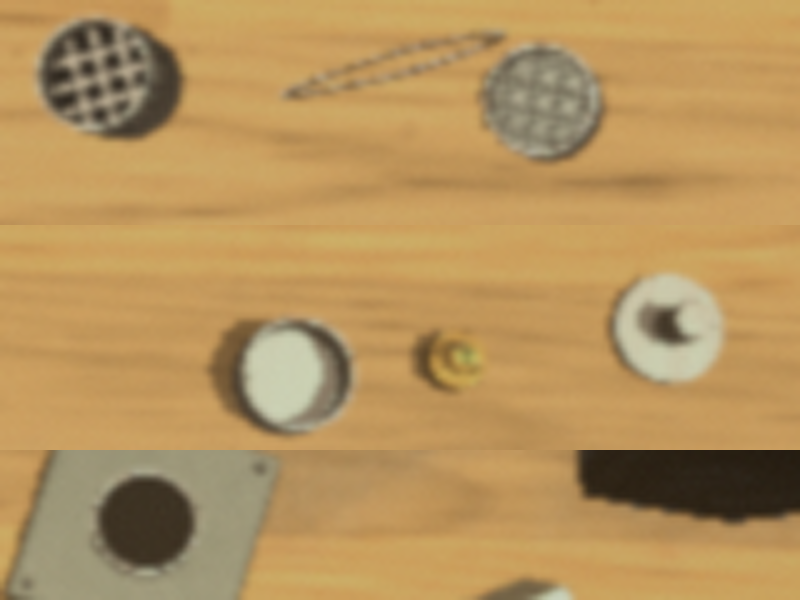

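```bash
python3 - <<'E'
from h import *
d=cam("top")
for n,u,v,z in [("coarse",169,224.6,.066),("fine",258.2,229.6,.05),("pan",368.8,239.6,.056),("lid",443.2,230.3,.011),("cup",338.8,166.,.03)]:
    p=back(d,u,v,z); print(n,p.round(4), goto([p[0],p[1],.15]).round(2))
E
```

```text
coarse [0.4537 0.3546 0.066 ] [ 54.59 -80.78   6.18]
fine [0.4482 0.1338 0.05  ] [ 46.71 -60.14   6.16]
pan [ 0.4289 -0.1471  0.056 ] [ 35.53 -34.3    6.13]
lid [ 0.4621 -0.3516  0.011 ] [ 31.85 -13.91   6.11]
cup [ 0.6253 -0.0705  0.03  ] [ 56.6  -34.97   6.13]
```

servo_tool([
  [[8.54,3.5,-3.4,1,0],[8.54,7,-6.8,2,0],[8.54,10.5,-10.2,3,0],[8.54,14,-13.6,4,0],[8.54,17.7,-17.1,5,0]],
])

```text
t: 0.75
tool_pos: [0.3177, -0.3689, 0.1614]
tool_rot: [3.097, 0.53, 0.0]
contact_force: [0.9, 0.4, -0.2]
opening: 0.0855
grip_force: 0.0
```

servo_tool([
  [[8.54,3.5,-3.4,0.3,0],[8.54,7,-6.8,0.6,0],[8.54,10.5,-10.2,0.9,0],[8.54,14,-13.6,1.1,0],[8.54,17.8,-17.2,1.1,0]],
])

```text
t: 1.25
tool_pos: [0.4271, -0.1494, 0.1507]
tool_rot: [3.096, 0.53, 0.001]
contact_force: [0.4, -0.6, -0.2]
opening: 0.0857
grip_force: 0.0
```

servo_tool([
  [[8.54,0,0,0,0],[8.54,0,0,0,0]],
])

```text
t: 1.45
tool_pos: [0.427, -0.1504, 0.1508]
tool_rot: [3.095, 0.536, -0.001]
contact_force: [0.4, 0.2, -1.0]
opening: 0.0856
grip_force: 0.0
```

```bash
python3 - <<'E'
from h import *
d=cam("wrist"); im=d["img"][:,:,::-1].copy(); o=ctrl.get_obs()
print(o["t"],o["tool_pos"],o["tool_rot"]); 
cv2.imwrite("pics/w1.png",im); print(goto([.429,-.147,.03]), proj(d,[.4289,-.1471,.056]))
np.save("w1.npy",{k:d[k] for k in d if k!="img"},allow_pickle=True)
E
```

```text
1.5 [ 0.42665965 -0.1514046   0.15082601] [ 3.09578410e+00  5.32354140e-01 -5.58596105e-04]
[ 0.37271715 -0.34065713 12.08234507] [316.15086201 195.23119282]
```

View pics/w1.png

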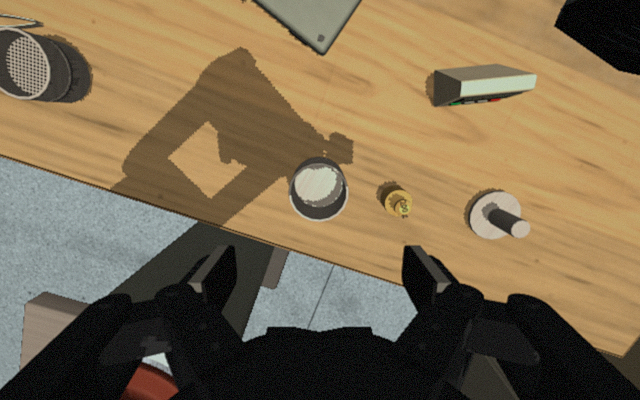

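```bash
python3 - <<'E'
from h import *
im=cv2.imread("pics/w1.png"); d=np.load("w1.npy",allow_pickle=True).item()
c=cv2.resize(im[145:230,270:370],None,fx=7,fy=7,interpolation=cv2.INTER_CUBIC)
pts=(circ(d,.4289,-.1471,.056,.029)-[270,145]+.5)*7-.5
for p in pts: cv2.circle(c,tuple(int(x) for x in p),1,(0,0,255),-1)
pts=(circ(d,.4289,-.1471,.0,.025)-[270,145]+.5)*7-.5
for p in pts: cv2.circle(c,tuple(int(x) for x in p),1,(0,255,0),-1)
cv2.imwrite("pics/w1c.png",c); print(d["fx"],d["c"],back(d,319,188,.056))
E
```

```text
278.3433784723404 [ 0.49234483 -0.12702731  0.31333258] [ 0.4364792  -0.14728162  0.056     ]
```

View pics/w1c.png

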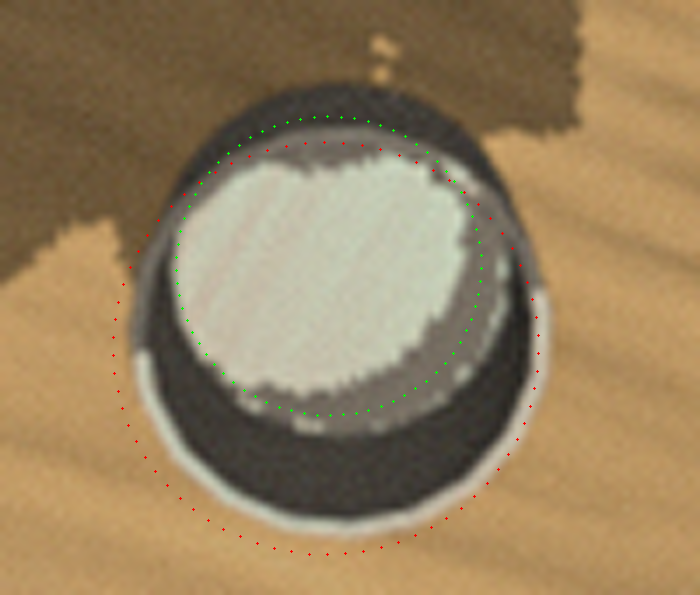

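servo_tool([
  [[8.54,0.5,-0.1,3,0],[8.54,0.5,-0.1,7,0],[8.54,0.5,-0.1,11,0],[8.54,0.5,-0.1,12.4,0],[8.54,0.5,-0.1,12.4,0]],
])

```text
t: 2.0
tool_pos: [0.4288, -0.1489, 0.0247]
tool_rot: [-3.094, -0.527, 0.007]
contact_force: [0.4, -0.0, -0.1]
opening: 0.0857
grip_force: 0.0
```

servo_tool([
  [[4,0,0,0,0],[4,0,0,0,0],[4,0,0,0,0],[4,0,0,0,0],[4,0,0,0,0]],
], newtons=40)

```text
t: 2.5
tool_pos: [0.4333, -0.1497, 0.0301]
tool_rot: [3.093, 0.531, 0.006]
contact_force: [-1.6, 0.3, 5.6]
opening: 0.0545
grip_force: 41.1
```

servo_tool([
  [[4,0,0,0,0],[4,0,0,0,0],[4,0,0,0,0]],
])

```text
t: 2.8
tool_pos: [0.4333, -0.1497, 0.0301]
tool_rot: [3.093, 0.531, 0.006]
contact_force: [-0.4, 0.6, 4.7]
opening: 0.0545
grip_force: 41.1
```

```bash
python3 - <<'E'
from h import *
d=cam("wrist"); cv2.imwrite("pics/w2.png",d["img"][100:,140:500,::-1].repeat(2,0).repeat(2,1)); o=ctrl.get_obs(); print(o["tool_pos"],o["wrist_torque"])
E
```

```text
[ 0.43335616 -0.14974533  0.03013465] [ 0.16365702  0.14078325 -0.01215297]
```

View pics/w2.png

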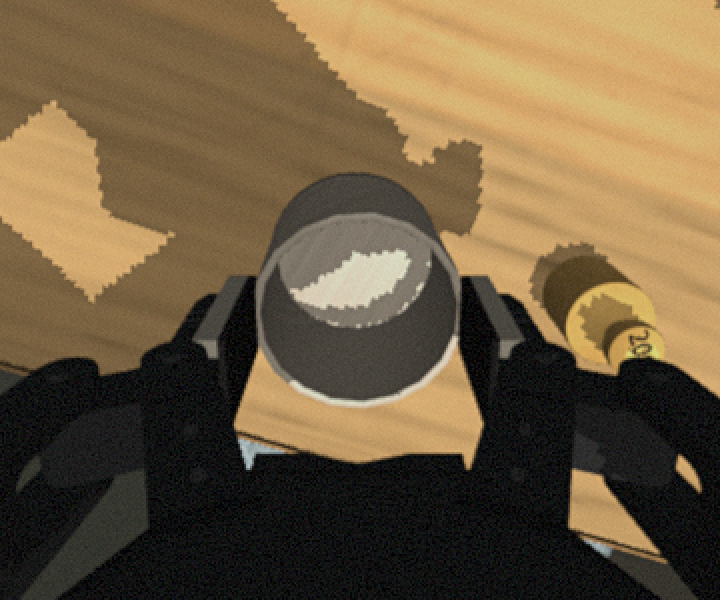

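```bash
python3 - <<'E'
from h import *
d=cam("wrist"); p=back(d,319.3,254.8,.056);o=ctrl.get_obs(); print(p,goto(p), goto([.6253,-.0705,.15]))
E
```

```text
[ 0.43420499 -0.14968799  0.056     ] [ 0.0910627   0.03091347 -2.58554339] [ 20.7806176   -1.02633503 -11.91640308]
```

servo_tool([
  [[4,0,0,-1,0],[4,0,0,-4,0],[4,0,0,-8,0],[4,0,0,-12,0],[4,0,0,-12,0]],
])

```text
t: 3.4
tool_pos: [0.4354, -0.1509, 0.1556]
tool_rot: [3.087, 0.53, 0.018]
contact_force: [-0.2, -0.2, -0.2]
opening: 0.0541
grip_force: 42.6
```

servo_tool([
  [[4,3.5,-0.3,0,0],[4,7,-0.6,0,0],[4,10.5,-0.9,0,0],[4,12.5,-1,0,0],[4,12.5,-1,0,0]],
])

```text
t: 3.9
tool_pos: [0.5472, -0.0966, 0.1472]
tool_rot: [3.096, 0.535, 0.001]
contact_force: [-0.6, 0.3, -0.5]
opening: 0.0542
grip_force: 42.6
```

servo_tool([
  [[4,0,0,0,0],[4,0,0,0,0]],
])

```text
t: 4.1
tool_pos: [0.5447, -0.0979, 0.1467]
tool_rot: [-3.096, -0.53, 0.001]
contact_force: [-0.8, -0.6, -2.0]
opening: 0.0545
grip_force: 42.6
```

```bash
python3 - <<'E'
from h import *
d=cam("wrist"); cv2.imwrite("pics/w3.png",d["img"][:300,140:500,::-1].repeat(2,0).repeat(2,1)); o=ctrl.get_obs(); print(o["tool_pos"],o["tool_rot"], proj(d,[.6253,-.0705,.03]))
np.save("w3.npy",{k:d[k] for k in d if k!="img"},allow_pickle=True)
E
```

```text
[ 0.54477874 -0.09797093  0.1468413 ] [ 3.09656528e+00  5.29963929e-01 -5.78475752e-04] [319.79733524 105.71524692]
```

View pics/w3.png

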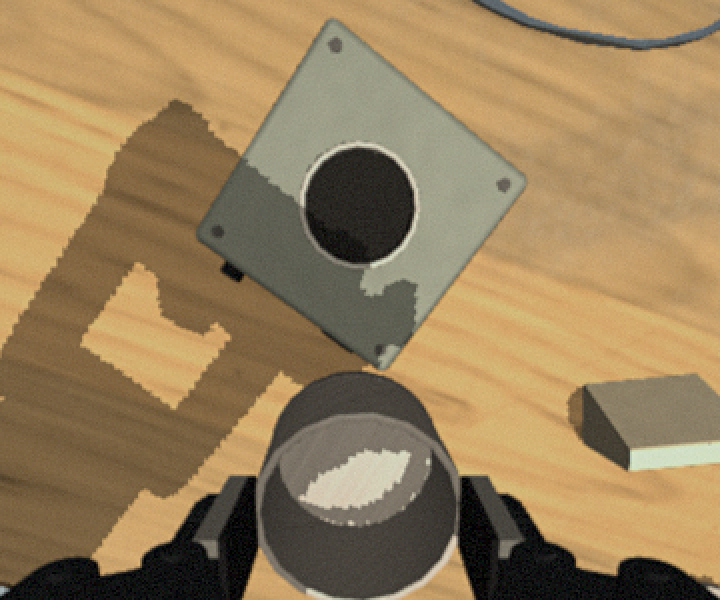

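```bash
python3 - <<'E'
from h import *
d=np.load("w3.npy",allow_pickle=True).item()
p=back(d,319.5,102.2,.03); print(p); print(goto([p[0],p[1],.0]))
E
```

```text
[ 0.62818154 -0.06918166  0.03      ]
[ 8.82832438  0.05934571 14.68091636]
```

servo_tool([
  [[4,3,0,0,0],[4,6,0,0,0],[4,8,0,0,0],[4,8.7,0,1,0],[4,8.7,0,3,0]],
])

```text
t: 4.65
tool_pos: [0.6291, -0.0691, 0.1183]
tool_rot: [3.095, 0.531, 0.006]
contact_force: [0.3, 0.8, -2.0]
opening: 0.0546
grip_force: 42.6
```

servo_tool([
  [[4,0,0,2,0],[4,0,0,4,0],[4,0,0,5,0],[4,0,0,5,0],[4,0,0,5,0]],
])

```text
t: 5.15
tool_pos: [0.6276, -0.069, 0.0674]
tool_rot: [3.096, 0.53, 0.001]
contact_force: [0.0, -0.7, -1.8]
opening: 0.0544
grip_force: 42.6
```

servo_tool([
  [[4,0,0,0.3,0],[4,0,0,0.6,0],[4,0,0,0.8,0],[4,0,0,1,0],[4,0,0,1,0]],
])

```text
t: 5.65
tool_pos: [0.6275, -0.0685, 0.0565]
tool_rot: [-3.096, -0.531, 0.001]
contact_force: [0.3, 0.3, -1.4]
opening: 0.0542
grip_force: 42.6
```

servo_tool([
  [[4,0,0,0.2,0],[4,0,0,0.3,0],[4,0,0,0.3,0]],
])

```text
t: 5.95
tool_pos: [0.6284, -0.0685, 0.0554]
tool_rot: [3.096, 0.531, 0.002]
contact_force: [-2.5, 1.0, 5.2]
opening: 0.0542
grip_force: 43.9
```

servo_tool([
  [[4,0,0,0.1,0],[4,0,0,0.2,0],[4,0,0,0.2,0]],
])

```text
t: 6.25
tool_pos: [0.6288, -0.0684, 0.0552]
tool_rot: [3.096, 0.532, 0.003]
contact_force: [-5.2, 2.4, 13.2]
opening: 0.0539
grip_force: 45.4
```

servo_tool([
  [[6.5,0,0,-0.2,0],[8.54,0,0,-0.2,0],[8.54,0,0,-0.2,0],[8.54,0,0,-0.2,0],[8.54,0,0,-0.2,0]],
])

```text
t: 6.75
tool_pos: [0.6274, -0.0686, 0.0534]
tool_rot: [-3.096, -0.531, 0.001]
contact_force: [1.1, -0.4, 0.5]
opening: 0.0854
grip_force: 0.0
```

servo_tool([
  [[8.54,0,0,-2,0],[8.54,0,0,-6,0],[8.54,0,0,-10,0],[8.54,0,0,-11,0],[8.54,0,0,-11,0]],
])

```text
t: 7.25
tool_pos: [0.6293, -0.069, 0.1667]
tool_rot: [3.094, 0.531, 0.008]
contact_force: [0.1, 0.1, -0.1]
opening: 0.0857
grip_force: 0.0
```

```bash
python3 - <<'E'
from h import *
d=cam("wrist"); o=ctrl.get_obs(); print(o["tool_pos"],o["tool_rot"])
im=d["img"][:,:,::-1].copy()
c=cv2.resize(im[130:270,250:390],None,fx=4,fy=4,interpolation=cv2.INTER_CUBIC)
f=lambda P:(P-[250,130]+.5)*4-.5
for z,r,col in [(.081,.029,(0,0,255)),(.086,.029,(255,0,0)),(.022,.029,(0,255,0))]:
    for p in f(circ(d,.6282,-.0692,z,r)): cv2.circle(c,tuple(int(x) for x in p),1,col,-1)
s=cam("scene"); q=proj(s,[.628,-.069,.05]).astype(int)
t=cv2.resize(s["img"][q[1]-30:q[1]+30,q[0]-20:q[0]+20,::-1],None,fx=6,fy=6,interpolation=cv2.INTER_CUBIC)
cv2.imwrite("pics/w4.png",np.hstack([c,np.vstack([t,np.zeros((200,240,3),np.uint8)])]))
print(goto([.4482,.1338,.1]),goto([.451,.135,.1]))
E
```

```text
[ 0.62786282 -0.06864997  0.16398644] [3.09606539e+00 5.31115828e-01 1.18792856e-03]
[-10.09398677 -25.01388123   6.26885461] [ -9.79000271 -25.0337151    6.2683007 ]
```

View pics/w4.png

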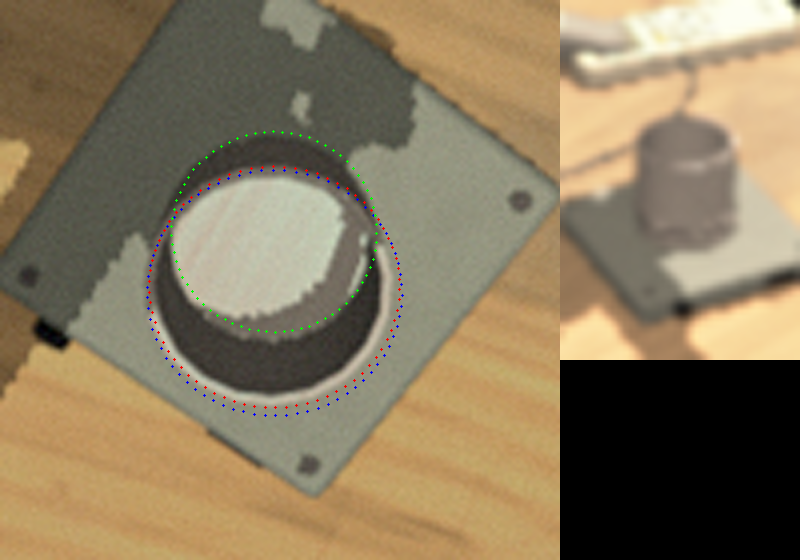

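servo_tool([
  [[8.54,-1.5,-4,0,0],[8.54,-3.2,-8.3,0,0],[8.54,-5,-12.7,0,0],[8.54,-6.7,-17,0.5,0],[8.54,-8.4,-21.5,1,0]],
])

```text
t: 7.85
tool_pos: [0.474, 0.107, 0.1508]
tool_rot: [-3.096, -0.53, 0.007]
contact_force: [0.9, 1.0, -0.4]
opening: 0.0853
grip_force: 0.0
```

servo_tool([
  [[8.54,-1.4,-3.5,0.3,0],[8.54,-1.4,-3.5,0.3,0],[8.54,-1.4,-3.5,0.3,0]],
])

```text
t: 8.15
tool_pos: [0.4503, 0.1347, 0.1485]
tool_rot: [3.096, 0.534, -0.006]
contact_force: [-0.1, -0.3, 0.1]
opening: 0.0854
grip_force: 0.0
```

```bash
cat > look.py <<'E'
import sys
from h import *
x,y,z=map(float,sys.argv[1:4]); out=sys.argv[4]; r=.029
d=cam("wrist"); o=ctrl.get_obs(); print(o["t"],o["tool_pos"],o["tool_rot"])
q=proj(d,[x,y,z]).round().astype(int); h=55; u0,v0=max(q[0]-h,0),max(q[1]-h,0)
c=cv2.resize(d["img"][v0:v0+2*h,u0:u0+2*h,::-1],None,fx=5,fy=5,interpolation=cv2.INTER_CUBIC)
for p in (circ(d,x,y,z,r)-[u0,v0]+.5)*5-.5: cv2.circle(c,tuple(int(a) for a in p),1,(0,0,255),-1)
cv2.imwrite(f"pics/{out}.png",c); np.save("last.npy",dict({k:d[k] for k in d if k!="img"},u0=u0,v0=v0),allow_pickle=True)
print("pred centre crop",(proj(d,[x,y,z])-[u0,v0]+.5)*5-.5)
E
cat > at.py <<'E'
import sys
from h import *
a,b,z=map(float,sys.argv[1:4]); d=np.load("last.npy",allow_pickle=True).item()
p=back(d,(a+.5)/5-.5+d["u0"],(b+.5)/5-.5+d["v0"],z); print(p,goto([p[0],p[1],0]).round(2))
E
python3 look.py .451 .134 .05 w5
```

```text
8.2 [0.45120149 0.13420016 0.14917126] [ 3.09600288  0.53168893 -0.00418122]
pred centre crop [275.45792991 279.27757142]
```

View pics/w5.png

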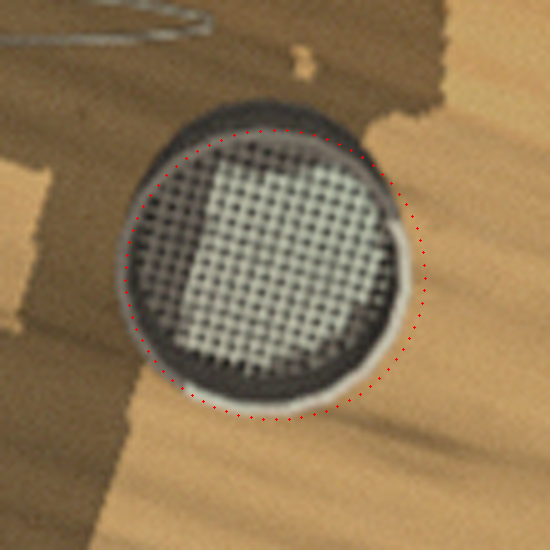

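```bash
python3 at.py 264 272 .05
```

```text
[0.45163096 0.13657956 0.05      ] [ 0.16 -0.21 14.92]
```

servo_tool([
  [[8.54,0.2,-0.2,3,0],[8.54,0.2,-0.2,7,0],[8.54,0.2,-0.2,11,0],[8.54,0.2,-0.2,12.2,0],[8.54,0.2,-0.2,12.2,0]],
])

```text
t: 8.7
tool_pos: [0.4516, 0.136, 0.0264]
tool_rot: [-3.097, -0.529, 0.009]
contact_force: [-0.1, 0.1, 0.5]
opening: 0.0855
grip_force: 0.0
```

servo_tool([
  [[4,0,0,0,0],[4,0,0,0,0],[4,0,0,0,0],[4,0,0,0,0],[4,0,0,0,0]],
])

```text
t: 9.2
tool_pos: [0.4537, 0.1371, 0.0297]
tool_rot: [3.096, 0.531, 0.002]
contact_force: [-0.4, -0.6, -0.3]
opening: 0.0401
grip_force: 0.0
```

servo_tool([
  [[4,0,0,0,0],[4,0,0,0,0]],
])

```text
t: 9.4
tool_pos: [0.4532, 0.1371, 0.029]
tool_rot: [3.096, 0.531, 0.0]
contact_force: [-0.4, -0.9, -0.2]
opening: 0.0399
grip_force: 0.0
```

servo_tool([
  [[4,0,0,-1,0],[4,0,0,-4,0],[4,0,0,-8,0],[4,0,0,-12,0],[4,0,0,-15,0]],
])

```text
t: 9.9
tool_pos: [0.454, 0.1372, 0.1826]
tool_rot: [3.096, 0.531, 0.006]
contact_force: [0.6, -0.8, 0.1]
opening: 0.0395
grip_force: 0.0
```

servo_tool([
  [[4,0,0,0,0],[4,0,0,0,0]],
])

```text
t: 10.1
tool_pos: [0.4537, 0.1371, 0.1802]
tool_rot: [3.096, 0.531, 0.004]
contact_force: [-0.6, 0.2, -0.1]
opening: 0.0398
grip_force: 0.0
```

```bash
python3 - <<'E'
from h import *
print(goto([.6285,-.0686,.0]))
E
```

```text
[ 9.58399815 25.21276156 18.05023517]
```

```bash
python3 - <<'E'
from h import *
d=cam("wrist"); cv2.imwrite("pics/w6.png",d["img"][:,:,::-1])
np.save("last.npy",dict({k:d[k] for k in d if k!="img"}),allow_pickle=True)
E
```

```text
(no output)
```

View pics/w6.png

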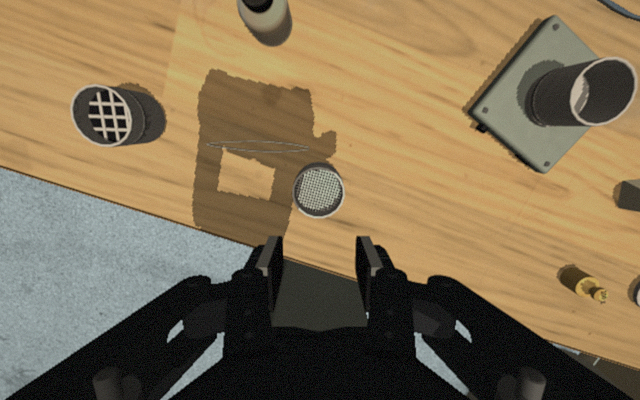

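```bash
python3 - <<'E'
from h import *
d=np.load("last.npy",allow_pickle=True).item(); p=back(d,318.5,190,.05); print(p,goto([p[0],p[1],.026]))
print(proj(d,[.6285,-.0686,.081]))
for z in (.0,.02):print(back(d,318.5,190,z))
o=ctrl.get_obs(); M=R.from_rotvec(o["tool_rot"]).as_matrix()
for t in ([0,.02,0],[0,.02,.019],[.011,.02,.019],[-.011,.02,.019]): print(t,proj(d,o["tool_pos"]+M@np.array(t)))
print(M)
E
```

```text
[0.45355867 0.13725495 0.05      ] [8.92737324e-02 6.69848562e-04 1.52553255e+01]
[605.0199403   91.45895573]
[0.44243992 0.13335405 0.        ]
[0.44688742 0.13491441 0.02      ]
[0, 0.02, 0] [349.8818916  237.63686313]
[0, 0.02, 0.019] [346.94860348 226.96940968]
[0.011, 0.02, 0.019] [347.37553119 212.02813493]
[-0.011, 0.02, 0.019] [346.53432986 241.46782694]
[[ 9.42807731e-01  3.33336568e-01 -5.61446163e-04]
 [ 3.33336591e-01 -9.42807888e-01 -5.45278482e-05]
 [-5.47511997e-04 -1.35741273e-04 -9.99999841e-01]]
```

```bash
python3 - <<'E'
from h import *
d=cam("scene")
for dz in (.06,.023,0,-.019): print(dz,proj(d,[.208,-.5886,.2103+dz]))
M=np.array([.333,-.943,0])
for s in (-1,1):
  for dz in (.036,0,-.006): print(s,dz,proj(d,np.array([.208,-.5886,.2103+dz])+s*.043*M))
o=ctrl.get_obs(); print(proj(d,o["tool_pos"]),proj(d,o["tool_pos"]-[0,0,.019]),proj(d,o["tool_pos"]+[0,0,.023]))
q=proj(d,o["tool_pos"]).astype(int); im=d["img"][q[1]-60:q[1]+60,q[0]-60:q[0]+60,::-1].copy()
cv2.imwrite("pics/s2.png",cv2.resize(im,None,fx=4,fy=4,interpolation=cv2.INTER_CUBIC)); print(q)
t=cv2.imread("pics/scene0.png")
E
```

```text
0.06 [523.01958774 133.87777768]
0.023 [519.92650936 144.04318755]
0 [518.04949001 150.21201639]
-0.019 [516.52451722 155.22384331]
-1 0.036 [519.63173402 145.66921894]
-1 0 [516.63178015 155.51898924]
-1 -0.006 [516.1402747  157.13275264]
1 0.036 [522.31377912 135.56895681]
1 0 [519.40596816 145.13425477]
1 -0.006 [518.92920473 146.70257693]
[310.96955249 212.60851003] [310.99648181 218.12986665] [310.93628651 205.78793961]
[310 212]
```

View pics/s2.png

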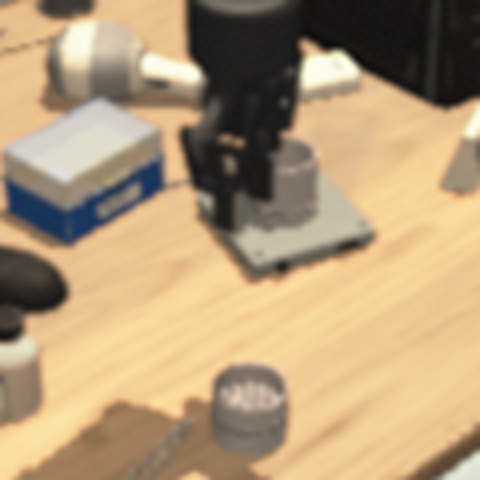

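The reported TCP does not match the real fingertips. The pan was held only by its rim, and the close on the fine sieve missed. Pictures w6 and s2 both put the tips about 25 mm above the reported TCP instead of 19 mm below it. I'll grasp correspondingly lower and watch the force as I descend.

servo_tool([
  [[8.54,0.1,0,0,0],[8.54,0.1,0,1,0],[8.54,0.1,0,4,0],[8.54,0.1,0,8,0],[8.54,0.1,0,12,0]],
])

```text
t: 10.7
tool_pos: [0.4537, 0.1373, 0.0567]
tool_rot: [-3.096, -0.531, 0.0]
contact_force: [0.4, 0.6, 0.1]
opening: 0.0859
grip_force: 0.0
```

servo_tool([
  [[8.54,0,0,2,0],[8.54,0,0,4,0],[8.54,0,0,5,0],[8.54,0,0,5.5,0],[8.54,0,0,5.5,0]],
])

```text
t: 11.2
tool_pos: [0.4537, 0.1373, 0.0033]
tool_rot: [-3.096, -0.531, 0.002]
contact_force: [0.3, -0.0, -0.3]
opening: 0.0855
grip_force: 0.0
```

servo_tool([
  [[8.54,0,0,0.4,0],[8.54,0,0,0.8,0],[8.54,0,0,1.2,0],[8.54,0,0,1.2,0]],
])

```text
t: 11.6
tool_pos: [0.4538, 0.1373, -0.0085]
tool_rot: [-3.096, -0.531, 0.001]
contact_force: [0.2, -1.6, -0.1]
opening: 0.0855
grip_force: 0.0
```

servo_tool([
  [[4,0,0,0.2,0],[4,0,0,0.2,0],[4,0,0,0.2,0],[4,0,0,0.2,0],[4,0,0,0.2,0]],
], newtons=40)

```text
t: 12.1
tool_pos: [0.4545, 0.1374, -0.0098]
tool_rot: [-3.096, -0.531, -0.001]
contact_force: [0.9, -0.6, 1.6]
opening: 0.058
grip_force: 42.9
```

servo_tool([
  [[4,0,0,0,0],[4,0,0,0,0]],
])

```text
t: 12.3
tool_pos: [0.4545, 0.1374, -0.0098]
tool_rot: [3.096, 0.531, 0.001]
contact_force: [0.6, -0.3, 1.7]
opening: 0.0578
grip_force: 42.9
```

servo_tool([
  [[4,0,0,-1,0],[4,0,0,-4,0],[4,0,0,-8,0],[4,0,0,-12,0],[4,0,0,-14,0]],
])

```text
t: 12.8
tool_pos: [0.4556, 0.1376, 0.1342]
tool_rot: [3.096, 0.531, 0.008]
contact_force: [0.5, -0.4, -1.3]
opening: 0.0579
grip_force: 43.2
```

servo_tool([
  [[4,0,0,0,0],[4,0,0,0,0],[4,0,0,0,0]],
])

```text
t: 13.1
tool_pos: [0.4525, 0.1371, 0.1275]
tool_rot: [-3.096, -0.531, 0.007]
contact_force: [0.2, -0.1, -1.5]
opening: 0.0577
grip_force: 43.1
```

```bash
cat > fit.py <<'E'
from h import *
def fit(d,x,y,z,r,span=.012,mask=None):
    """refine xy of a horizontal circle: maximise gradient along the projected rim's normal"""
    g=cv2.GaussianBlur(cv2.cvtColor(d["img"],cv2.COLOR_RGB2GRAY).astype(np.float32),(0,0),1.0)
    G=np.hypot(cv2.Sobel(g,cv2.CV_32F,1,0),cv2.Sobel(g,cv2.CV_32F,0,1))
    best=[]
    for dx in np.arange(-span,span+1e-6,.001):
        for dy in np.arange(-span,span+1e-6,.001):
            P=circ(d,x+dx,y+dy,z,r,60).astype(np.float32)
            v=cv2.remap(G,P[:,:1],P[:,1:],cv2.INTER_LINEAR).ravel()
            best.append((np.minimum(v,120).mean(),x+dx,y+dy))
    best.sort(reverse=True); b=np.array(best[:6]); return b[0,0],b[:,1:].mean(0),b[:,1:].std(0)
E
python3 - <<'E'
from fit import *
o=ctrl.get_obs(); print(o["tool_pos"],o["opening"],goto([.6285,-.0686,.13]))
d=cam("wrist"); z=o["tool_pos"][2]+.060
for zz in (z-.004,z,z+.004):
    s,p,e=fit(d,*o["tool_pos"][:2],zz,.029); print(s,p,e,goto([*p,z])[:2])
E
```

```text
[0.45250963 0.13710423 0.12751499] 0.05770550445566889 [ 9.73537765 25.2597856  -0.30952662]
75.69105529785156 [0.4451763 0.1342709] [0.00169967 0.00121335] [-0.80877726  0.0175303 ]
78.50859069824219 [0.45034297 0.13710423] [0.0052731  0.00408248] [-0.22722756 -0.07742276]
57.24116897583008 [0.45650963 0.14210423] [0.0067082  0.00640312] [ 0.52081079 -0.3433309 ]
```

servo_tool([
  [[4,1.5,4,0,0],[4,3.2,8.3,0,0],[4,4.9,12.7,0,0],[4,6.6,17,0,0],[4,8.2,21.4,0,0]],
])

```text
t: 13.65
tool_pos: [0.6027, -0.0384, 0.1275]
tool_rot: [-3.095, -0.531, 0.005]
contact_force: [-0.6, -0.2, -0.8]
opening: 0.0576
grip_force: 43.2
```

servo_tool([
  [[4,1,2.6,0,0],[4,1.5,3.8,0,0],[4,1.5,3.8,0,0],[4,1.5,3.8,0,0],[4,1.5,3.8,0,0]],
])

```text
t: 14.15
tool_pos: [0.6285, -0.0665, 0.1293]
tool_rot: [-3.095, -0.533, 0.002]
contact_force: [-0.1, 0.6, -0.5]
opening: 0.0574
grip_force: 43.3
```

```bash
python3 - <<'E'
from h import *
d=cam("wrist"); o=ctrl.get_obs(); print(o["tool_pos"],o["tool_rot"],goto([.6285,-.0686,.066]))
cv2.imwrite("pics/w7.png",d["img"][100:340,170:470,::-1].repeat(2,0).repeat(2,1))
E
```

```text
[ 0.62875072 -0.06657756  0.12965922] [-3.09551362e+00 -5.33399111e-01  9.74056907e-04] [-0.08792058  0.18573888  6.36586738]
```

View pics/w7.png

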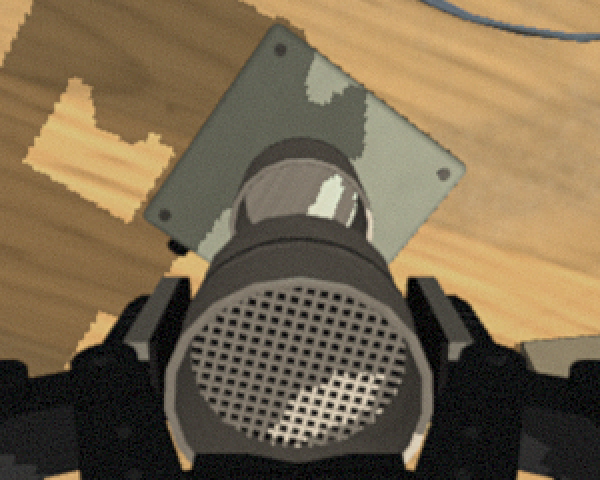

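servo_tool([
  [[4,-0.1,0.1,1.5,0],[4,-0.1,0.1,3,0],[4,-0.1,0.1,4.5,0],[4,-0.1,0.1,5.2,0],[4,-0.1,0.1,5.2,0]],
])

```text
t: 14.7
tool_pos: [0.6273, -0.0688, 0.0751]
tool_rot: [-3.095, -0.531, 0.006]
contact_force: [-1.1, -0.8, -0.7]
opening: 0.0577
grip_force: 43.3
```

servo_tool([
  [[4,0,0,0.3,0],[4,0,0,0.6,0],[4,0,0,0.8,0],[4,0,0,0.8,0]],
])

```text
t: 15.1
tool_pos: [0.629, -0.0692, 0.0699]
tool_rot: [-3.096, -0.531, -0.0]
contact_force: [-0.0, 0.9, -0.9]
opening: 0.0577
grip_force: 43.3
```

servo_tool([
  [[4,0,0,0.2,0],[4,0,0,0.3,0],[4,0,0,0.3,0],[4,0,0,0.3,0]],
])

```text
t: 15.5
tool_pos: [0.6292, -0.0692, 0.0671]
tool_rot: [3.096, 0.531, 0.001]
contact_force: [1.0, 0.1, -0.7]
opening: 0.0577
grip_force: 43.3
```

servo_tool([
  [[4,0,0,0.1,0],[4,0,0,0.2,0],[4,0,0,0.2,0],[4,0,0,0.2,0]],
])

```text
t: 15.9
tool_pos: [0.63, -0.0689, 0.0663]
tool_rot: [-3.096, -0.531, -0.003]
contact_force: [0.7, 2.1, 6.0]
opening: 0.0582
grip_force: 43.6
```

servo_tool([
  [[4,0,0,0.1,0],[4,0,0,0.1,0],[4,0,0,0.1,0]],
])

```text
t: 16.2
tool_pos: [0.6303, -0.0687, 0.0661]
tool_rot: [-3.096, -0.531, -0.004]
contact_force: [-0.4, 4.2, 8.1]
opening: 0.0576
grip_force: 43.8
```

servo_tool([
  [[6.5,0,0,-0.2,0],[8.54,0,0,-0.2,0],[8.54,0,0,-0.2,0],[8.54,0,0,-0.2,0],[8.54,0,0,-0.2,0]],
])

```text
t: 16.7
tool_pos: [0.6286, -0.0693, 0.0654]
tool_rot: [-3.096, -0.531, 0.001]
contact_force: [0.2, -0.1, 0.0]
opening: 0.0854
grip_force: 0.0
```

servo_tool([
  [[8.54,0,0,-2,0],[8.54,0,0,-6,0],[8.54,0,0,-10,0],[8.54,0,0,-10,0],[8.54,0,0,-10,0]],
])

```text
t: 17.2
tool_pos: [0.6298, -0.0694, 0.1675]
tool_rot: [3.095, 0.531, 0.004]
contact_force: [-0.3, -0.3, -1.0]
opening: 0.0856
grip_force: 0.0
```

```bash
python3 - <<'E'
from fit import *
o=ctrl.get_obs(); print(o["tool_pos"],goto([.457,.358,.12]))
d=cam("wrist")
for z in (.126,.131): print(z,fit(d,.6285,-.0686,z,.029))
print(fit(d,.6285,-.0686,.126,.028))
E
```

```text
[ 0.62979652 -0.06941215  0.16746854] [ -2.05670307 -46.06439177   4.66606903]
0.126 (np.float64(81.4984359741211), array([ 0.63033333, -0.06776667]), array([0.00068718, 0.00068718]))
0.131 (np.float64(80.85173034667969), array([ 0.633 , -0.0666]), array([0.0005    , 0.00129099]))
(np.float64(99.89647674560547), array([ 0.62833333, -0.06843333]), array([0.00068718, 0.00068718]))
```

servo_tool([
  [[8.54,-0.2,-4,0,0],[8.54,-0.4,-8.5,0,0],[8.54,-0.6,-13.2,0,0],[8.54,-0.8,-18,0,0],[8.54,-1,-22.8,0,0]],
])

```text
t: 17.75
tool_pos: [0.5412, 0.1437, 0.1632]
tool_rot: [-3.096, -0.53, 0.007]
contact_force: [0.1, 0.6, 0.5]
opening: 0.0857
grip_force: 0.0
```

servo_tool([
  [[8.54,-0.2,-4.8,0,0],[8.54,-0.4,-9.5,0,0],[8.54,-0.6,-14,0,0],[8.54,-0.8,-18.5,0,0],[8.54,-1,-22.5,0,0]],
])

```text
t: 18.25
tool_pos: [0.4567, 0.3524, 0.1632]
tool_rot: [3.095, 0.532, -0.006]
contact_force: [0.3, 0.1, -0.4]
opening: 0.0857
grip_force: 0.0
```

servo_tool([
  [[8.54,0,-0.8,0,0],[8.54,0,-0.8,0,0],[8.54,0,-0.8,0,0]],
])

```text
t: 18.55
tool_pos: [0.4562, 0.3576, 0.1644]
tool_rot: [3.095, 0.53, -0.003]
contact_force: [0.4, 0.6, 0.2]
opening: 0.0854
grip_force: 0.0
```

```bash
python3 - <<'E'
from fit import *
o=ctrl.get_obs(); print(o["tool_pos"],o["tool_rot"])
d=cam("wrist")
for r in (.028,.029):
    s,p,e=fit(d,.457,.358,.066,r); print(r,s,p,e,goto([*p,-.007]))
cv2.imwrite("pics/w8.png",d["img"][:,:,::-1])
E
```

```text
[0.45624341 0.3576452  0.16441485] [ 3.09503648  0.53026795 -0.00328444]
0.028 100.45773315429688 [0.45783333 0.36      ] [0.00068718 0.0008165 ] [ 0.22829021 -0.21801005 17.18216218]
0.029 83.71528625488281 [0.4585     0.36033333] [0.0015    0.0004714] [ 0.30224229 -0.22731751 17.18203079]
```

servo_tool([
  [[8.54,0.2,-0.2,2,0],[8.54,0.2,-0.2,5,0],[8.54,0.2,-0.2,9,0],[8.54,0.2,-0.2,12,0],[8.54,0.2,-0.2,15,0]],
])

```text
t: 19.1
tool_pos: [0.4581, 0.3595, 0.0142]
tool_rot: [3.096, 0.527, -0.001]
contact_force: [0.1, 0.7, -0.5]
opening: 0.0853
grip_force: 0.0
```

servo_tool([
  [[8.54,0,0,1,0],[8.54,0,0,1.9,0],[8.54,0,0,1.9,0]],
])

```text
t: 19.4
tool_pos: [0.4579, 0.3607, -0.0034]
tool_rot: [3.096, 0.53, -0.001]
contact_force: [-0.7, 0.9, 0.1]
opening: 0.086
grip_force: 0.0
```

servo_tool([
  [[4,0,0,0,0],[4,0,0,0,0],[4,0,0,0,0],[4,0,0,0,0],[4,0,0,0,0]],
], newtons=40)

```text
t: 19.9
tool_pos: [0.4592, 0.3621, -0.0008]
tool_rot: [-3.095, -0.531, -0.005]
contact_force: [0.1, -1.5, 5.9]
opening: 0.0576
grip_force: 43.0
```

servo_tool([
  [[4,0,0,0,0],[4,0,0,0,0]],
])

```text
t: 20.1
tool_pos: [0.4592, 0.3621, -0.0008]
tool_rot: [-3.095, -0.531, -0.005]
contact_force: [0.2, -0.8, 6.4]
opening: 0.0578
grip_force: 43.0
```

servo_tool([
  [[4,0,0,-1,0],[4,0,0,-4,0],[4,0,0,-8,0],[4,0,0,-12,0],[4,0,0,-16,0]],
])

```text
t: 20.6
tool_pos: [0.457, 0.3612, 0.1585]
tool_rot: [-3.096, -0.532, 0.001]
contact_force: [1.2, 0.6, -0.8]
opening: 0.0575
grip_force: 43.3
```

servo_tool([
  [[4,0,0,-2,0],[4,0,0,-2,0],[4,0,0,-2,0],[4,0,0,-2,0]],
])

```text
t: 21.0
tool_pos: [0.4563, 0.3606, 0.1742]
tool_rot: [3.095, 0.531, -0.006]
contact_force: [-0.5, -0.4, -1.3]
opening: 0.0576
grip_force: 43.3
```

```bash
python3 - <<'E'
from fit import *
o=ctrl.get_obs(); print(o["tool_pos"],o["tool_rot"],o["opening"],goto([.6285,-.0690,.12]))
E
```

```text
[0.45634536 0.36057633 0.1742142 ] [ 3.0948786   0.5310149  -0.00624913] 0.057639563322399084 [ 1.93385686 46.2350684   5.44985091]
```

servo_tool([
  [[4,0.2,4,0,0],[4,0.4,8.5,0,0],[4,0.6,13.2,0,0],[4,0.8,18,0,0],[4,1,22.8,0,0]],
])

```text
t: 21.5
tool_pos: [0.5421, 0.1478, 0.1742]
tool_rot: [-3.096, -0.532, 0.006]
contact_force: [1.2, 0.5, -0.9]
opening: 0.0577
grip_force: 43.5
```

servo_tool([
  [[4,0.2,4.8,0,0],[4,0.4,9.5,0,0],[4,0.6,14,0,0],[4,0.8,18.5,0,0],[4,0.9,22,0,0]],
])

```text
t: 22.0
tool_pos: [0.6242, -0.057, 0.1739]
tool_rot: [-3.095, -0.529, 0.006]
contact_force: [-0.0, 0.0, -2.0]
opening: 0.0576
grip_force: 43.5
```

servo_tool([
  [[4,0,1,0,0],[4,0,1.4,0,0],[4,0,1.4,0,0],[4,0,1.4,0,0],[4,0,1.4,0,0]],
])

```text
t: 22.5
tool_pos: [0.6292, -0.0665, 0.1767]
tool_rot: [-3.096, -0.534, 0.0]
contact_force: [0.2, -0.2, -0.9]
opening: 0.0575
grip_force: 43.6
```

```bash
python3 - <<'E'
from fit import *
d=cam("wrist"); o=ctrl.get_obs(); print(o["tool_pos"],o["tool_rot"],o["opening"],goto([.6287,-.0690,.12]))
cv2.imwrite("pics/w9.png",d["img"][100:340,170:470,::-1].repeat(2,0).repeat(2,1))
E
```

```text
[ 0.62935718 -0.06669687  0.17691398] [-3.09577604e+00 -5.33688967e-01 -3.93461578e-05] 0.057456365205572936 [-0.13932855  0.19583906  5.69136249]
```

servo_tool([
  [[4,-0.1,0.15,1,0],[4,-0.1,0.15,2.5,0],[4,-0.1,0.15,4,0],[4,-0.1,0.15,4.6,0],[4,-0.1,0.15,4.6,0]],
])

```text
t: 23.05
tool_pos: [0.6276, -0.0694, 0.1281]
tool_rot: [-3.095, -0.531, 0.006]
contact_force: [0.0, 0.2, -1.5]
opening: 0.0574
grip_force: 43.6
```

servo_tool([
  [[4,0,0,0.3,0],[4,0,0,0.5,0],[4,0,0,0.5,0],[4,0,0,0.5,0]],
])

```text
t: 23.45
tool_pos: [0.6294, -0.0698, 0.1264]
tool_rot: [3.096, 0.531, 0.001]
contact_force: [0.5, 0.3, -2.0]
opening: 0.0575
grip_force: 43.6
```

servo_tool([
  [[4,0,0,0.2,0],[4,0,0,0.3,0],[4,0,0,0.3,0],[4,0,0,0.3,0]],
])

```text
t: 23.85
tool_pos: [0.6291, -0.0697, 0.1228]
tool_rot: [-3.096, -0.531, 0.0]
contact_force: [0.3, 0.0, -1.6]
opening: 0.0579
grip_force: 43.6
```

servo_tool([
  [[4,0,0,0.2,0],[4,0,0,0.2,0],[4,0,0,0.2,0]],
])

```text
t: 24.15
tool_pos: [0.6291, -0.0696, 0.1208]
tool_rot: [-3.096, -0.531, 0.0]
contact_force: [0.6, 0.2, -1.8]
opening: 0.0577
grip_force: 43.6
```

servo_tool([
  [[4,0,0,0.2,0],[4,0,0,0.2,0],[4,0,0,0.2,0]],
])

```text
t: 24.45
tool_pos: [0.6297, -0.0697, 0.1201]
tool_rot: [3.096, 0.531, 0.002]
contact_force: [-1.6, -0.2, 5.7]
opening: 0.0577
grip_force: 43.9
```

servo_tool([
  [[4,0,0,0.2,0],[4,0,0,0.2,0],[4,0,0,0.2,0]],
])

```text
t: 24.75
tool_pos: [0.6305, -0.0696, 0.1201]
tool_rot: [3.096, 0.531, 0.005]
contact_force: [-3.5, 1.1, 11.6]
opening: 0.0573
grip_force: 44.5
```

servo_tool([
  [[6.5,0,0,-0.3,0],[8.54,0,0,-0.3,0],[8.54,0,0,-0.3,0],[8.54,0,0,-0.3,0],[8.54,0,0,-0.3,0]],
])

```text
t: 25.25
tool_pos: [0.6288, -0.0697, 0.1193]
tool_rot: [-3.096, -0.531, 0.001]
contact_force: [-0.5, -0.2, 0.6]
opening: 0.0852
grip_force: 0.0
```

servo_tool([
  [[8.54,0,0,-2,0],[8.54,0,0,-6,0],[8.54,0,0,-10,0],[8.54,0,0,-10,0],[8.54,0,0,-10,0]],
])

```text
t: 25.75
tool_pos: [0.6299, -0.0699, 0.2214]
tool_rot: [3.095, 0.531, 0.004]
contact_force: [0.8, 0.9, -1.0]
opening: 0.0853
grip_force: 0.0
```

```bash
python3 - <<'E'
from fit import *
o=ctrl.get_obs(); print(o["tool_pos"],goto([.466,-.357,.16]))
d=cam("wrist")
for z in (.187,.192): print(z,fit(d,.6285,-.0686,z,.028))
t=cam("top"); s=cam("scene")
for n,x,y,z,r in [("lid",.4621,-.3516,.011,.029),("weight",.439,-.233,.03,.015)]: print(n,fit(t,x,y,z,r))
E
```

```text
[ 0.62987307 -0.06985026  0.22140323] [-25.03636925  21.60091446   6.1137396 ]
0.187 (np.float64(109.47953796386719), array([ 0.62733333, -0.06926667]), array([0.00068718, 0.00074536]))
0.192 (np.float64(87.2914810180664), array([ 0.63033333, -0.0691    ]), array([0.00106719, 0.0005    ]))
lid (np.float64(93.67062377929688), array([ 0.4626, -0.3531]), array([0.0005    , 0.00095743]))
weight (np.float64(92.06700897216797), array([ 0.44016667, -0.22366667]), array([0.00106719, 0.00074536]))
```

servo_tool([
  [[8.54,-3,2.6,0,0],[8.54,-6.3,5.4,0,0],[8.54,-9.8,8.4,0.5,0],[8.54,-13.2,11.4,1.5,0],[8.54,-16.6,14.4,2.5,0]],
])

```text
t: 26.4
tool_pos: [0.5189, -0.2616, 0.1927]
tool_rot: [-3.095, -0.531, 0.003]
contact_force: [0.0, -0.8, 0.7]
opening: 0.0852
grip_force: 0.0
```

servo_tool([
  [[8.54,-3.4,2.9,1,0],[8.54,-6.4,5.5,2.2,0],[8.54,-8.4,7.2,3.5,0],[8.54,-8.4,7.2,3.5,0],[8.54,-8.4,7.2,3.5,0]],
])

```text
t: 26.9
tool_pos: [0.4645, -0.356, 0.1579]
tool_rot: [-3.093, -0.529, 0.003]
contact_force: [0.1, -0.3, 0.3]
opening: 0.0854
grip_force: 0.0
```

```bash
python3 - <<'E'
from fit import *
o=ctrl.get_obs(); print(o["tool_pos"],o["tool_rot"])
d=cam("wrist")
for z,r in ((.011,.029),(.011,.0285),(.053,.010)):
    s,p,e=fit(d,.466,-.355,z,r); print(z,r,s,p,e,goto([*p,-.009]))
cv2.imwrite("pics/w10.png",d["img"][:,:,::-1])
E
```

```text
[ 0.46448289 -0.35601947  0.15790426] [-3.09347002e+00 -5.28751456e-01  2.62326564e-03]
0.011 0.029 86.52149200439453 [ 0.464  -0.3515] [0.0008165 0.0005   ] [ 0.02755622 -0.41963168 16.78986554]
0.011 0.0285 98.67969512939453 [ 0.464  -0.3515] [0.0008165 0.0005   ] [ 0.02755622 -0.41963168 16.78986554]
0.053 0.01 96.6080551147461 [ 0.47516667 -0.3445    ] [0.00157233 0.0025    ] [ 1.31369439 -0.70736948 16.7899369 ]
```

```bash
python3 - <<'E'
from h import *
d=cam("wrist"); o=ctrl.get_obs(); print(o["tool_pos"])
u0,v0=250,110
c=cv2.resize(d["img"][v0:v0+140,u0:u0+140,::-1],None,fx=4,fy=4,interpolation=cv2.INTER_CUBIC)
for z,r,col in ((.011,.029,(0,0,255)),(.053,.01,(0,255,0))):
    for p in (circ(d,.464,-.3515,z,r)-[u0,v0]+.5)*4-.5: cv2.circle(c,tuple(int(a) for a in p),1,col,-1)
cv2.imwrite("pics/w11.png",c)
E
```

```text
[ 0.46584221 -0.35576727  0.15958054]
```

View pics/w11.png

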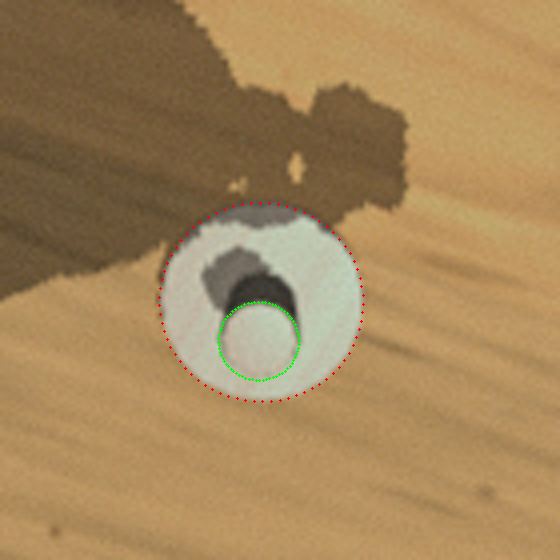

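servo_tool([
  [[8.54,0,-0.4,2,0],[8.54,0,-0.4,5,0],[8.54,0,-0.4,9,0],[8.54,0,-0.4,12,0],[8.54,0,-0.4,14,0]],
])

```text
t: 27.5
tool_pos: [0.464, -0.3506, 0.0176]
tool_rot: [-3.093, -0.534, 0.002]
contact_force: [0.4, -0.5, -0.1]
opening: 0.0856
grip_force: 0.0
```

servo_tool([
  [[8.54,0,0,1,0],[8.54,0,0,1.7,0],[7,0,0,1.7,0]],
])

```text
t: 27.8
tool_pos: [0.4645, -0.3525, 0.003]
tool_rot: [-3.096, -0.533, -0.0]
contact_force: [-0.4, -0.1, -0.2]
opening: 0.073
grip_force: 0.0
```

servo_tool([
  [[1,0,0,0,0],[1,0,0,0,0],[1,0,0,0,0],[1,0,0,0,0],[1,0,0,0,0]],
], newtons=40)

```text
t: 28.3
tool_pos: [0.4647, -0.3535, 0.0039]
tool_rot: [3.095, 0.531, 0.002]
contact_force: [0.1, 0.7, 3.4]
opening: 0.0188
grip_force: 39.5
```

servo_tool([
  [[1,0,0,0,0],[1,0,0,0,0],[1,0,0,0,0],[1,0,0,0,0]],
])

```text
t: 28.7
tool_pos: [0.4646, -0.3535, 0.0039]
tool_rot: [3.095, 0.531, 0.001]
contact_force: [-0.7, 1.6, 4.7]
opening: 0.0183
grip_force: 39.7
```

servo_tool([
  [[1,0,0,-1,0],[1,0,0,-4,0],[1,0,0,-8,0],[1,0,0,-12,0],[1,0,0,-16,0]],
])

```text
t: 29.2
tool_pos: [0.4634, -0.3523, 0.1638]
tool_rot: [-3.095, -0.531, 0.001]
contact_force: [0.3, -0.9, -2.0]
opening: 0.0186
grip_force: 39.3
```

servo_tool([
  [[1,0,0,-3,0],[1,0,0,-6,0],[1,0,0,-8,0],[1,0,0,-8,0],[1,0,0,-8,0]],
])

```text
t: 29.7
tool_pos: [0.4638, -0.3526, 0.2421]
tool_rot: [-3.096, -0.531, 0.001]
contact_force: [-0.1, -0.7, -1.9]
opening: 0.0187
grip_force: 39.3
```

```bash
python3 - <<'E'
from fit import *
o=ctrl.get_obs(); print(o["tool_pos"],o["tool_rot"],o["opening"],o["grip_force"],goto([.6287,-.0694,.186]))
d=cam("wrist"); z=o["tool_pos"][2]+.007
for r in (.0285,.029):
    s,p,e=fit(d,*o["tool_pos"][:2],z,r); print(s,p,e,goto([*p,z])[:2])
E
```

```text
[ 0.46376595 -0.35258688  0.2420947 ] [-3.09567787e+00 -5.31051525e-01  8.15322094e-04] 0.018667431891681616 39.312365785008296 [ 24.99080428 -21.19827524   5.61600302]
91.04721069335938 [ 0.46576595 -0.35208688] [0.0008165 0.0005   ] [0.22723498 0.06720529]
82.3829574584961 [ 0.46509929 -0.35192022] [0.00074536 0.00074536] [0.1699345  0.02927317]
```

servo_tool([
  [[1,3,-2.5,0,0],[1,6.3,-5.3,0,0],[1,9.7,-8.2,0,0],[1,13.1,-11.1,0,0],[1,16.5,-14,0,0]],
])

```text
t: 30.25
tool_pos: [0.5725, -0.1638, 0.2399]
tool_rot: [-3.094, -0.53, 0.006]
contact_force: [-0.3, -0.7, -1.8]
opening: 0.0186
grip_force: 39.4
```

servo_tool([
  [[1,3.4,-2.9,0,0],[1,6.4,-5.4,0,0],[1,8.4,-7.2,0,0],[1,8.4,-7.2,0,0],[1,8.4,-7.2,0,0]],
])

```text
t: 30.75
tool_pos: [0.6272, -0.0695, 0.2403]
tool_rot: [-3.095, -0.533, 0.006]
contact_force: [-0.2, -0.5, -1.3]
opening: 0.0186
grip_force: 39.4
```

servo_tool([
  [[1,0,0,1,0],[1,0,0,2,0],[1,0,0,2,0],[1,0,0,2,0]],
])

```text
t: 31.15
tool_pos: [0.6275, -0.0706, 0.2218]
tool_rot: [-3.096, -0.529, 0.002]
contact_force: [0.3, -0.2, -0.8]
opening: 0.0183
grip_force: 39.4
```

```bash
python3 - <<'E'
from fit import *
o=ctrl.get_obs(); print(o["tool_pos"],o["tool_rot"],o["opening"],goto([.6287,-.0694,.186]))
d=cam("wrist"); z=o["tool_pos"][2]+.007
s,p,e=fit(d,*o["tool_pos"][:2],z,.0285); print(s,p,e,goto([*p,z])[:2])
E
```

```text
[ 0.62749727 -0.07057662  0.22180219] [-3.09600471e+00 -5.29453345e-01  2.47725462e-03] 0.01829538780923487 [ 0.15771724 -0.06779154  3.5800565 ]
88.29061889648438 [ 0.62949727 -0.07007662] [0.0008165 0.0005   ] [0.16305316 0.00959519]
```

servo_tool([
  [[1,0,-0.1,1,0],[1,0,-0.1,2,0],[1,0,-0.1,2.7,0],[1,0,-0.1,2.7,0]],
])

```text
t: 31.6
tool_pos: [0.6267, -0.0688, 0.1935]
tool_rot: [-3.095, -0.531, 0.005]
contact_force: [-0.6, -0.3, -0.9]
opening: 0.0189
grip_force: 39.4
```

servo_tool([
  [[1,0,0,0.3,0],[1,0,0,0.5,0],[1,0,0,0.5,0],[1,0,0,0.5,0]],
])

```text
t: 32.0
tool_pos: [0.628, -0.0691, 0.1912]
tool_rot: [3.096, 0.531, 0.001]
contact_force: [1.1, 0.3, -0.9]
opening: 0.0186
grip_force: 39.4
```

servo_tool([
  [[1,0,0,0.2,0],[1,0,0,0.3,0],[1,0,0,0.3,0]],
])

```text
t: 32.3
tool_pos: [0.6277, -0.069, 0.1876]
tool_rot: [-3.096, -0.531, 0.001]
contact_force: [0.0, -0.8, -1.3]
opening: 0.0186
grip_force: 39.4
```

servo_tool([
  [[1,0,0,0.2,0],[1,0,0,0.2,0],[1,0,0,0.2,0]],
])

```text
t: 32.6
tool_pos: [0.6279, -0.0692, 0.186]
tool_rot: [3.096, 0.531, 0.0]
contact_force: [-0.8, -0.6, -0.4]
opening: 0.0186
grip_force: 39.5
```

servo_tool([
  [[1,0,0,0.2,0],[1,0,0,0.2,0],[1,0,0,0.2,0]],
])

```text
t: 32.9
tool_pos: [0.6285, -0.0693, 0.1858]
tool_rot: [3.095, 0.531, 0.003]
contact_force: [-2.3, -0.4, 5.2]
opening: 0.0185
grip_force: 40.1
```

servo_tool([
  [[2.5,0,0,-0.1,0],[4,0,0,-0.1,0],[6,0,0,-0.1,0],[8,0,0,-0.1,0],[8,0,0,-0.1,0]],
])

```text
t: 33.4
tool_pos: [0.6277, -0.069, 0.1845]
tool_rot: [-3.096, -0.531, 0.001]
contact_force: [-0.4, 0.5, 0.1]
opening: 0.0797
grip_force: 0.0
```

servo_tool([
  [[8,0,0,-2,0],[8,0,0,-5,0],[8,0,0,-9,0],[8,0,0,-11,0],[8,0,0,-11,0]],
])

```text
t: 33.9
tool_pos: [0.6297, -0.0694, 0.3]
tool_rot: [3.093, 0.531, 0.012]
contact_force: [-0.0, -0.7, 0.1]
opening: 0.08
grip_force: 0.0
```

servo_tool([
  [[8,-2,3,0,0],[8,-5,6,0,0],[8,-8,9,0,0],[8,-10,11,0,0],[8,-10,11,0,0]],
])

```text
t: 34.4
tool_pos: [0.5683, -0.2087, 0.2927]
tool_rot: [-3.097, -0.524, 0.004]
contact_force: [0.8, 0.3, -0.5]
opening: 0.08
grip_force: 0.0
```

```bash
python3 - <<'E'
from fit import *
s=cam("scene"); t=cam("top")
q=proj(s,[.63,-.07,.12]).astype(int)
f=lambda d,u,v,h,w,k: cv2.resize(d["img"][v-h:v+h,u-w:u+w,::-1],None,fx=k,fy=k,interpolation=cv2.INTER_CUBIC)
a=f(s,q[0],q[1],50,45,6)
b=cv2.resize(t["img"][140:265,150:470,::-1],(260,102)); c=cv2.resize(t["img"][120:270,140:340,::-1],(260,195)); e=cv2.resize(t["img"][120:270,280,None,::-1] if 0 else t["img"][120:270,280:480,::-1],(260,195))
r=np.vstack([b,c,e]); r=np.vstack([r,np.zeros((600-len(r),260,3),np.uint8)])
cv2.imwrite("pics/fin.png",np.hstack([a,r]))
E
```

```text
(no output)
```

View pics/fin.png

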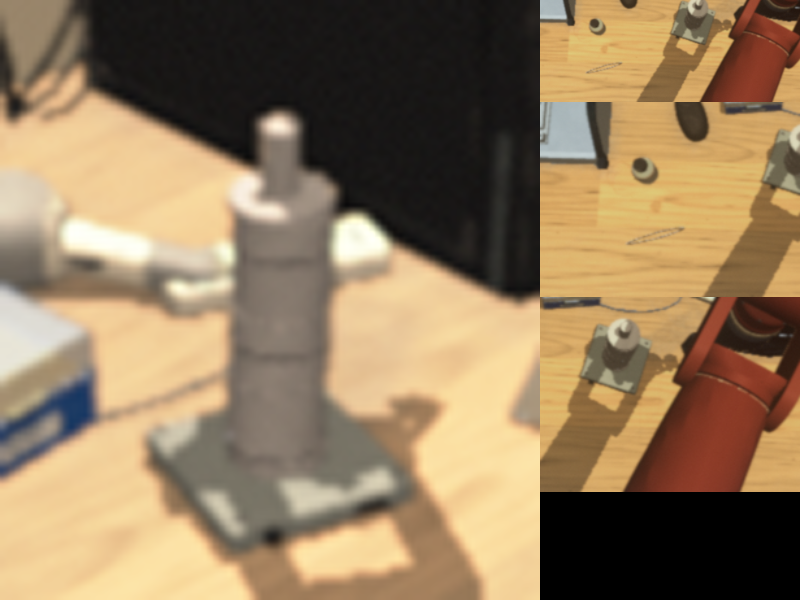

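The column stands upright with thin, even seams at crop rows 205, 262 and 355. The bottle is still in place. I never went near the timer or the weight, so I'm handing the job in.

```bash
python3 -c "
from station import ctrl
print(ctrl.finish_job())"
```

```text
the job is handed in; nothing more can be done
None
```

I built the column in the shaker cup in the order asked (pan, fine sieve, coarse sieve, lid), with every piece upright and fully home, and handed it in at about 34.5 s. The bottle stands where it was, and the arm never touched the timer or the weight, though it hid both in the last picture.

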